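Load the photometer's check filter and slide it to the detent

ROBOT

A 6-joint arm with a two-finger parallel gripper is mounted at the origin on a cart in front of the work surface, level with it; the furniture and walls round the work are solid. World frame = base frame: x ahead of the robot, y to its left, z up, the work surface at z = 0. Lengths are in m, angles in rad, forces in N, time in s.
With the tool pointing down it reaches from about 0.35 to 0.875 m from the base axis. Payload 15.5 kg.
Tool frame: the origin (TCP) lies between the finger pads, 19 mm behind the fingertips; this is the grasp point; z points along the fingers, y is the line along which they close (so a half turn about z gives the same grasp; the last joint's range is limited). The gripper opens to 85 mm and grips with 20 to 120 N. Pads are 22 mm wide; open, the fingers measure 114 mm over their backs; the gripper's body (76 mm by 85 mm) begins 54 mm behind the grasp point. The pads swing forward as they close: fully open they stand 13 mm farther back than shut.
Start: joints at [-1.387, 0.494, 1.345, -0, 1.302, -0.096], TCP at [0.172, -0.601, 0.25] pointing down, gripper open.
Joint ranges: [-2.91, 2.91], [-0.82, 2.16], [0.22, 2.67], [-1.22, 4.37], [0.12, 2.79], [-3.08, 3.08]. Speed limits (rad/s): [1.89, 1.89, 2.57, 3.01, 3.01, 3.01].

INTERFACE

Orientations are given as [roll, pitch, yaw] about the fixed x, y, z axes, in that order (R = Rz(yaw) Ry(pitch) Rx(roll)).
In Python, from station import env gives the robot as it stands. The module is installed in compiled form; this text tells all that it offers.
- The arm moves only by the tool arm_command, never from a script. Its argument "steps" is a list that holds one entry, the list of rows, each a list of 7 numbers: the shift along the tool's x, y, z in units of 25 mm (1.0 is 25 mm), then the turn, a rotation vector about the tool's x, y, z in units of 6 degrees (1.0 is 6 degrees), then the opening, from 0 (shut) to 1 (fully open). In form: [[[dx, dy, dz, ax, ay, az, gripper], ...]]. A call has exactly 10 rows; each row shifts and turns the commanded pose from where the row before left it, along the tool's axes as they then stand; what a row does not reach is not made up. A row lasts 1/10 s, in which the tool goes at most 50 mm and 8.59 degrees, less where a joint would pass 70% of its speed; a pose out of reach is approached as far as the arm can. A call is refused whole if a number of a shift passes 1 or a number of a turn 1, either way. A call with a gripper value outside its range is refused whole. The fingers move at their own pace and stop on an object; "grip_force" is the grip in N (left out, the last holds). Time passes only in rows, so rows that do not move let the fingers close, or fill a call up. It gives the time, the measured TCP pose, the force, the opening and the grip force at its end, in the units of the state.
- env.sense(): the state, without advancing time (a new reading comes with each control period).
- env.get_image(name): name is "scene" or "top"; returns a dict with "pixels" (400x640x3 uint8, red, green, blue), "z_map" (400x640 float32, m along the optical axis (not along the pixel's ray), 0 where there is no reading), "K" (3x3 intrinsics, pixels), "world_to_cam" (4x4, takes a point from world to camera coordinates). Camera axes: x right, y up, looking along -z (the intrinsics and any distortion apply to the point x, -y, -z); pixel columns grow to the right and rows downward; lengths in m; the calibration is good to about 2 mm. A picture is of the moment at which its call begins.
- env.hand_in(): hands the job in; it is judged then, once.
The state is a dict: "time_s": time; "joints": joint angles; "joint_vel": joint speeds; "joint_efforts": joint torques, N m; "eef_pos": TCP position; "tool_rot": TCP orientation; "wrist_force": force on the tool from outside, world axes, zero at the start; "wrist_torque": the same for the moment, N m; "finger_gap": finger opening in m; "gripper_force": force on a finger pad.
Only numpy, scipy, OpenCV 4.12 (cv2) and the standard library are available. Lean on these libraries where they do the work, as an engineer would, in place of code of your own. Each camera call takes 0.05 s, during which the arm holds its last target. There are 200 camera calls.

TASK

Lift the flat check filter out of its stand, push it fully down into the slot of the photometer's carriage and let go of it while the carriage is still well short of the read head. Then grip the carriage by its upright tab and slide it along the rail until it clicks into the ball detent, with the filter in front of the lens, without pushing it on past that notch. Finish while still gripping the tab and holding the carriage at rest in the notch; leave the other things on the bench alone.

Things in the scene. Friction and masses are not known exactly. Their poses are not given: they have to be found in the camera images.
- check_filter: loose check filter: flat upright aluminium plate with a round glass window, 8 (x, thickness) x 40 (y, width) x 74 (z, height) mm, 50 g. Origin: centre of its lower edge; z up. Window centre 34 mm up. It starts standing in the stand. Either face may look forward. Grip it across its 8 mm thickness by the upper part, above the slot walls.
- filter_stand: fixed grey stand, 64 x 84 mm, 34 mm high. Origin: centre of its underside. Its slot (11 mm in x by 44 mm in y) is open upward; the filter's lower edge stands on the slot's floor 12 mm above the bench.
- photometer_bed: fixed bed plate of the photometer, 12 mm thick, with two guide rods along its y and an end block 38 mm high at each end (y = +-183 mm). Origin: underside, mid-length, below the rail's centre line; the plate reaches from x = -45 to +105 mm and y = +-190 mm. The carriage slides along its y axis, which points roughly to the robot's left.
- carriage: white carriage on the rods, turned as the bed is. Origin: centre of the floor of its slot, 28 mm above the bench. Slot 11 (x) by 44 (y) mm, 22 mm deep with its flared lip; fully home, the filter's lower edge rests on the floor. Deck 56 mm in x, y = -90 to +35 mm, level with that floor. Starts near the right (-y) rail end, 90 to 210 mm short of the notch; stays where left (friction about 1.5 N).
- notch (a point): the notch between two upright steel ribs (10 mm thick, 12 mm apart) on the carriage's rear (+x) face, at the same y as the carriage's origin, 38 mm behind it and 7 mm lower.
- grip_tab (a point): upright grey finger tab of the carriage, 12 (x) x 26 (y) x 70 (z) mm, standing on the deck 65 mm to the -y side of the slot's centre, turned as the carriage is. This point: centre of its foot, 28 mm above the bench; its top is 98 mm above the bench. Grip it across its 12 mm thickness (x).
- read_head: fixed white read head behind the rail (+x side), 50 x 48 mm, its top 95 mm above the bench, turned as the bed is; where it stands along the bed varies. Origin: centre of its underside, on the bed plate 75 mm behind the rail's centre line. A black lens barrel 28 mm across points to -x, 62 mm above the bench, its end 39 mm in front of the origin.
- ball_home (a point): where the head's sprung steel ball (10 mm, below the lens) points to -x. The ball is in the notch when the carriage's origin is at y = 0 in the head's frame: the first rib meets it about 14 mm before, the push rises to about 9 N, the ball clicks over about 6 mm before and then pulls the carriage in; leaving the notch takes 6 to 9 N.
- plaster_tape: bystander: flat tape roll, 66 mm across, 25 mm high; origin centre of underside
- digital_thermometer: bystander: slim white thermometer lying down, 118 mm long; origin centre of underside
- stray_bottle: bystander: small clear bottle with a white cap, 42 mm across, 92 mm high; origin centre of underside

How it is judged:
On the way:
1. the filter is fully home in the carriage's slot and let go, the carriage still at least 40 mm short of the notch (x of check_filter in the frame of carriage between -0.003 and 0.003 m and y of check_filter in the frame of carriage between -0.004 and 0.004 m and z of check_filter in the frame of carriage between -0.003 and 0.0025 m and angle between check_filter's own z axis and vertical below 0.12 rad and contact force between the fingers and check_filter below 0.1 N and y of carriage in the frame of read_head below -0.04 m), for 0.2 s.
At the end, for the whole second after the job is handed in: the carriage rests within 3 mm of the notch centre, the fingers press on the carriage with more than 2 N at the tab (tool centre within 35 mm of it, seen from above) and do not touch the filter, and the filter stands fully home in the slot (within 2.5 mm of its floor, upright) (x of check_filter in the frame of carriage between -0.003 and 0.003 m and y of check_filter in the frame of carriage between -0.004 and 0.004 m and z of check_filter in the frame of carriage between -0.003 and 0.0025 m and angle between check_filter's own z axis and vertical below 0.12 rad and y of carriage in the frame of read_head between -0.003 and 0.003 m and linear speed of carriage below 0.01 m/s and contact force between the fingers and carriage above 2 N and horizontal distance between the grasp point and grip_tab below 0.035 m and contact force between the fingers and check_filter below 0.1 N); the arm keeps its last pose, push and grip.
It fails at once if the carriage is pushed past the notch (more than 9 mm beyond its centre) (y of carriage in the frame of read_head above 0.009 m).
It fails at once if a bystander is moved by more than 30 mm (distance of any of plaster_tape, digital_thermometer, stray_bottle from where it was at the start of the episode above 0.03 m).
It also fails if it takes over 62 s, if anything falls off the work surface, if the arm or the gripper's body presses on something with over 40 N, if the wrist force passes 120 N, or if a joint passes its speed limit or range.

## Working session

There is one attempt and no reset: what is moved stays moved. The work goes in short steps, Python scripts to look and compute and a tool call to move; the robot and the scene stay as the last step left them, time stands still between calls to the robot, and variables do not carry over. Pictures are saved under pics/ and viewed, at most 10 in all, crops included, and the job is handed in when it is done.

Besides the shell and the picture viewer there is one more tool, called after "Call:" by a JSON object that holds its "api" and its "payload", one argument or row to a line. arm_command: Moves the arm, as the interface text tells. Its arguments: {"type":"object","properties":{"steps":{"type":"array"},"grip_force":{"type":"number"}},"required":["steps"]}

```bash
mkdir -p pics; cat > h.py <<'E'
import numpy as np, cv2
from station import env
def grab(n):
    d=env.get_image(n); return d
def save(d,f): cv2.imwrite('pics/'+f,cv2.cvtColor(d['pixels'],cv2.COLOR_RGB2BGR))
def cloud(d):
    z=d['z_map'];K=d['K'];v,u=np.mgrid[:z.shape[0],:z.shape[1]]
    p=np.stack([(u-K[0,2])/K[0,0]*z,-(v-K[1,2])/K[1,1]*z,-z,np.ones_like(z)],-1)
    w=p@np.linalg.inv(d['world_to_cam']).T
    w[z==0]=np.nan
    return w[...,:3]
E
python3 - <<'E'
from h import *
for n in('top','scene'):
    d=grab(n);save(d,n+'0.png');np.savez(n+'0.npz',**d)
    print(n,d['K'].tolist(),np.linalg.inv(d['world_to_cam']).round(3).tolist(),[k for k in d],(d['z_map']==0).mean())
s=env.sense();print({k:np.round(v,3).tolist() for k,v in s.items()})
E
```

```text
top [[394.80624415070935, 0.0, 321.61512005642663], [0.0, 394.80624415070935, 195.827300740135], [0.0, 0.0, 1.0]] [[0.005, 0.981, -0.192, 0.329], [-1.0, 0.005, -0.002, -0.032], [-0.001, 0.192, 0.981, 1.133], [0.0, 0.0, 0.0, 1.0]] ['pixels', 'z_map', 'K', 'world_to_cam'] 0.0040859375
scene [[449.44096556158337, 0.0, 327.33018234004055], [0.0, 449.44096556158337, 196.42202010493148], [0.0, 0.0, 1.0]] [[0.606, 0.382, -0.697, -0.459], [-0.795, 0.274, -0.541, -0.763], [-0.016, 0.882, 0.47, 0.719], [0.0, 0.0, 0.0, 1.0]] ['pixels', 'z_map', 'K', 'world_to_cam'] 0.00408203125
{'time_s': 0.1, 'joints': [-1.388, 0.494, 1.346, -0.0, 1.302, -0.095], 'joint_vel': [0.0, -0.0, -0.002, 0.002, 0.0, 0.001], 'joint_efforts': [0.001, -88.358, -38.456, -0.0, 0.005, 0.0], 'eef_pos': [0.172, -0.601, 0.249], 'tool_rot': [-3.14, -0.0, 0.279], 'wrist_force': [0.032, -0.13, -0.693], 'wrist_torque': [0.064, 0.014, 0.007], 'gripper_force': 0.0, 'finger_gap': 0.086}
```

View pics/top0.png

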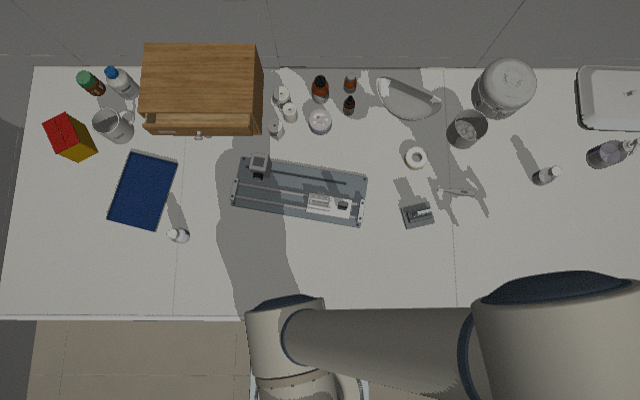

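View pics/scene0.png

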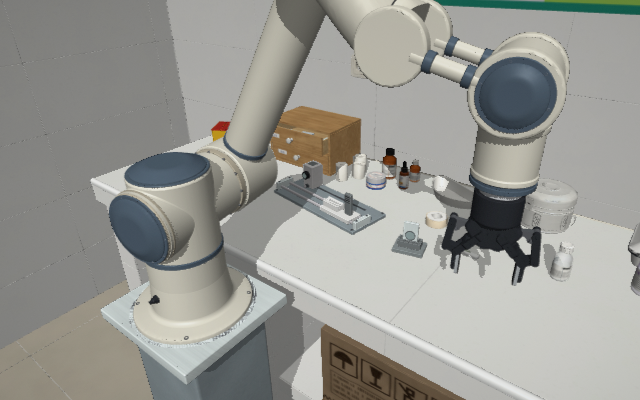

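Top view: the bed centres on about (300,192), with the read head at (260,165), the slot block at (318,202) and the tab at (343,205). The stand with the filter is at (417,215), tape (415,157), thermometer (458,190). Next I'll measure from the depth.

```bash
cat > m.py <<'E'
from h import *
import sys
C=[]
for n in('top','scene'):
    d=np.load(n+'0.npz'); w=cloud(d); w=w.reshape(-1,3); C.append((n,w,d['pixels'].reshape(-1,3)))
def box(w,x0,x1,y0,y1,z0,z1): return (w[:,0]>x0)&(w[:,0]<x1)&(w[:,1]>y0)&(w[:,1]<y1)&(w[:,2]>z0)&(w[:,2]<z1)
def rect(p):
    (c,s,a)=cv2.minAreaRect(p[:,:2].astype(np.float32)*1000); return np.round(c,1),np.round(s,1),round(a,1),len(p)
if __name__=='__main__':
  for n,w,px in C:
    d=np.load(n+'0.npz');W=cloud(d)
    if n=='top':
        for nm,(u,v) in dict(head=(260,162),block=(318,202),tab=(343,205),stand=(410,222),filt=(421,212),tape=(415,157),bedL=(232,200),bedR=(365,220)).items(): print(nm,W[v,u].round(3))
    for z0,z1,nm in [(0.006,.016,'bed/plate'),(.03,.036,'stand top'),(.04,.056,'mid'),(.07,.092,'70-92'),(.09,.1,'tab/head top')]:
        m=box(w,.3,.75,-.45,.25,z0,z1)
        p=w[m]
        im=np.zeros((450,700),np.uint8); im[((p[:,0]-.3)*1000).astype(int),((p[:,1]+.45)*1000).astype(int)]=255
        im=cv2.morphologyEx(im,cv2.MORPH_CLOSE,np.ones((7,7)))
        k,l,st,c=cv2.connectedComponentsWithStats(im)
        print(n,nm)
        lab=l[((p[:,0]-.3)*1000).astype(int),((p[:,1]+.45)*1000).astype(int)]
        for i in range(1,k):
            q=p[lab==i]
            if len(q)>12: print('  ',*rect(q),'z',q[:,2].mean().round(4))
E
python3 m.py
python3 - <<'E'
from h import *
d=np.load('top0.npz');a=d['pixels'][140:240,220:450];cv2.imwrite('pics/crop.png',cv2.cvtColor(cv2.resize(a,None,fx=3.4,fy=3.4,interpolation=cv2.INTER_CUBIC),cv2.COLOR_RGB2BGR))
E
```

```text
head [0.625 0.138 0.097]
block [ 0.528 -0.02   0.027]
tab [ 0.507 -0.087  0.098]
stand [ 0.473 -0.282  0.016]
filt [ 0.492 -0.298  0.084]
tape [ 0.67  -0.308  0.002]
bedL [0.533 0.225 0.025]
bedR [ 0.481 -0.156 -0.   ]
top bed/plate
   [ 495.7 -305.2] [64.3 85.2] 13.9 351 z 0.0114
   [499.8  44.7] [377.8  26.1] 80.4 916 z 0.0118
   [ 508.6 -123.4] [21.4 26.9] 80.3 72 z 0.012
   [548.9 113.2] [205.  29.] 80.6 645 z 0.0121
   [599.9  30.9] [383.6  80.3] 80.4 2767 z 0.012
   [ 568.9 -410.3] [82.7 18. ] 80.0 109 z 0.0088
   [738.5 162.2] [10.6 26.7] 25.3 15 z 0.0096
top stand top
   [ 494.6 -306.1] [31.3 61.1] 13.0 85 z 0.033
   [ 507.9 -141.2] [13.9 56.5] 79.3 40 z 0.0345
   [ 509.8 -313.2] [ 6.6 35.6] 14.4 24 z 0.0326
   [579.9 217. ] [14.  31.6] 81.3 28 z 0.0347
top mid
   [523.7 -23. ] [63.9 33.2] 79.7 223 z 0.0474
   [ 708.7 -419.5] [38.5  6.3] 51.1 41 z 0.0487
   [724.9 107.2] [14.   6.9] 69.2 14 z 0.0474
   [ 736.2 -402.9] [22.4  1.9] 9.9 21 z 0.0487
   [739.7 158.2] [10.7 20.8] 33.0 14 z 0.0485
   [745.  -20.2] [ 9.8 37.9] 1.4 34 z 0.0428
top 70-92
   [ 495.5 -305. ] [ 8.3 39. ] 
[... 1451 characters left out ...]
z 0.0325
   [503.3 -56.4] [13.7 22. ] 48.7 14 z 0.0325
scene mid
   [ 488.5 -309.5] [ 8.3 40.8] 13.5 76 z 0.0476
   [516.9 -26.7] [69.5 35.6] 86.3 150 z 0.0477
   [504.9 -92.7] [12.3 24.2] 14.4 34 z 0.0477
   [614.4 121.9] [24.4 53.2] 49.3 60 z 0.0479
   [729.5  90.9] [13.8 41.4] 52.3 43 z 0.0478
   [735.5 172.8] [15.4 53.3] 13.2 48 z 0.0478
scene 70-92
   [ 491.  -308.5] [13.4 39.5] 13.1 106 z 0.0804
   [505.1 -93.1] [12.5 26.8] 11.5 50 z 0.0812
   [610.1 130.9] [38.8 68.4] 37.3 124 z 0.0803
   [736.  164.1] [19.  38.3] 18.8 51 z 0.0794
scene tab/head top
   [508.2 -90.8] [27.5 12.3] 87.5 29 z 0.096
   [622.7 136.4] [49.3 50.7] 77.9 105 z 0.0956
   [700.9 179.2] [37.1  9. ] 85.7 19 z 0.0969
```

View pics/crop.png

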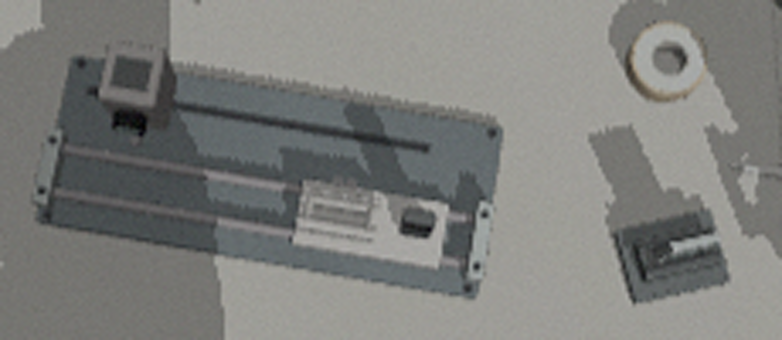

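The crop confirms the layout: slot block at (340,205), tab at (415,220), head at (135,75) and filter top edge at (690,245), all in crop pixels. The bed is yawed about -9.6° and the filter +13.5°. The two cameras disagree by about 5 mm, so I'll check against forces and use same-camera comparisons. Next is a planner that prints row numbers.

```bash
cat >> h.py <<'E'
from scipy.spatial.transform import Rotation as R
def plan(pos,yaw,n,g,cur=None,q=0.01):
    """rows from the measured (or given) pose to pos [m], tool down at yaw [deg]"""
    s=env.sense(); p,r=(np.array(s['eef_pos']),R.from_euler('xyz',s['tool_rot'])) if cur is None else (np.array(cur[0]),R.from_euler('xyz',[np.pi,0,np.radians(cur[1])]))
    T=R.from_euler('xyz',[np.pi,0,np.radians(yaw)]); out=[]
    for k in range(n,0,-1):
        d=r.inv().apply((np.array(pos)-p)/k)/.025; a=(r.inv()*T).as_rotvec()/k/np.radians(6)
        d=np.round(d/q)*q; a=np.round(a/q)*q; out.append([*(d.round(3)+0.).tolist(),*(a.round(3)+0.).tolist(),g])
        p=p+r.apply(d*.025); r=r*R.from_rotvec(a*np.radians(6))
    for i in range(0,n,10): print(str([out[i:i+10]]).replace(' ',''))
    print('max',np.abs(np.array(out)[:,:6]).max())
E
python3 -c "
from h import *
plan([.4925,-.307,.18],103.5,20,1)"
```

```text
[[[0.78,-0.39,0.14,0.0,0.0,-0.73,1],[0.81,-0.33,0.14,0.0,0.0,-0.73,1],[0.83,-0.26,0.14,0.0,0.0,-0.73,1],[0.85,-0.2,0.14,0.0,0.0,-0.73,1],[0.86,-0.14,0.14,0.0,0.0,-0.73,1],[0.87,-0.07,0.14,0.0,0.0,-0.73,1],[0.87,0.0,0.14,0.0,0.0,-0.73,1],[0.87,0.06,0.14,0.0,0.0,-0.73,1],[0.86,0.13,0.14,0.0,0.0,-0.73,1],[0.85,0.19,0.14,0.0,0.0,-0.73,1]]]
[[[0.83,0.26,0.14,0.0,0.0,-0.73,1],[0.81,0.32,0.14,0.0,0.0,-0.73,1],[0.78,0.38,0.14,0.0,0.0,-0.73,1],[0.75,0.44,0.14,0.0,0.0,-0.73,1],[0.71,0.49,0.14,0.0,0.0,-0.73,1],[0.67,0.55,0.14,0.0,0.0,-0.73,1],[0.63,0.6,0.14,0.0,0.0,-0.73,1],[0.58,0.64,0.14,0.0,0.0,-0.73,1],[0.53,0.69,0.13,0.0,-0.01,-0.72,1],[0.47,0.72,0.14,0.0,0.0,-0.73,1]]]
max 0.87
```

Call:
{"api": "arm_command", "payload": {
  "steps": [
    [[0.8, -0.4, 0.15, 0, 0, -0.75, 1], [0.8, -0.3, 0.15, 0, 0, -0.75, 1], [0.85, -0.25, 0.15, 0, 0, -0.75, 1], [0.85, -0.2, 0.15, 0, 0, -0.75, 1], [0.85, -0.15, 0.15, 0, 0, -0.75, 1], [0.85, -0.05, 0.15, 0, 0, -0.75, 1], [0.85, 0, 0.15, 0, 0, -0.75, 1], [0.85, 0.05, 0.15, 0, 0, -0.75, 1], [0.85, 0.15, 0.1, 0, 0, -0.75, 1], [0.85, 0.2, 0.1, 0, 0, -0.75, 1]]
  ]
}}

```text
time_s: 1.1
eef_pos: [0.3319, -0.4536, 0.2146]
tool_rot: [-3.141, -0.0, 1.067]
wrist_force: [-0.6, 0.5, -0.3]
finger_gap: 0.085
gripper_force: 0.0
```

```bash
python3 -c "
from h import *
print(env.sense()['tool_rot'],env.sense()['eef_pos'])
plan([.4925,-.307,.18],103.5,10,1,q=.05)"
```

```text
[-3.14108197e+00 -3.15567198e-04  1.06733325e+00] [ 0.3319035  -0.45364657  0.2146101 ]
[[[0.8,0.3,0.15,0.0,0.0,-0.7,1],[0.8,0.35,0.15,0.0,0.0,-0.7,1],[0.8,0.4,0.15,0.0,0.0,-0.7,1],[0.75,0.45,0.15,0.0,0.0,-0.7,1],[0.7,0.5,0.15,0.0,0.0,-0.7,1],[0.65,0.55,0.15,0.0,0.0,-0.7,1],[0.65,0.6,0.1,0.0,0.0,-0.7,1],[0.6,0.65,0.15,0.0,0.0,-0.7,1],[0.5,0.7,0.1,0.0,0.0,-0.75,1],[0.5,0.7,0.15,0.0,0.0,-0.7,1]]]
max 0.8
```

Call:
{"api": "arm_command", "payload": {
  "steps": [
    [[0.8, 0.3, 0.15, 0, 0, -0.7, 1], [0.8, 0.35, 0.15, 0, 0, -0.7, 1], [0.8, 0.4, 0.15, 0, 0, -0.7, 1], [0.75, 0.45, 0.15, 0, 0, -0.7, 1], [0.7, 0.5, 0.15, 0, 0, -0.7, 1], [0.65, 0.55, 0.15, 0, 0, -0.7, 1], [0.6, 0.6, 0.1, 0, 0, -0.7, 1], [0.5, 0.6, 0.1, 0, 0, -0.7, 1], [0.3, 0.5, 0.1, 0, 0, -0.7, 1], [0, 0, 0, 0, 0, 0, 1]]
  ]
}}

```text
time_s: 2.1
eef_pos: [0.472, -0.3312, 0.1844]
tool_rot: [-3.141, -0.001, 1.727]
wrist_force: [1.1, 0.0, 0.4]
finger_gap: 0.0853
gripper_force: 0.0
```

```bash
python3 - <<'E'
from h import *
plan([.4925,-.307,.18],103.5,9,1,q=.01)
for n in('top','scene'):
    d=grab(n);np.savez(n+'1.npz',**d);save(d,n+'1.png')
a=cv2.imread('pics/scene1.png')[150:290,340:500];cv2.imwrite('pics/c1.png',cv2.resize(a,None,fx=4,fy=4))
E
```

```text
[[[0.09,0.11,0.02,0.0,0.0,-0.08,1],[0.09,0.11,0.02,0.0,0.0,-0.08,1],[0.09,0.11,0.02,0.0,0.0,-0.08,1],[0.09,0.11,0.02,0.0,0.0,-0.09,1],[0.09,0.11,0.02,0.0,0.0,-0.08,1],[0.09,0.11,0.02,0.0,0.0,-0.09,1],[0.09,0.11,0.02,0.0,0.0,-0.08,1],[0.08,0.11,0.02,0.0,0.0,-0.09,1],[0.09,0.11,0.02,0.0,-0.01,-0.08,1]]]
max 0.11
```

View pics/c1.png

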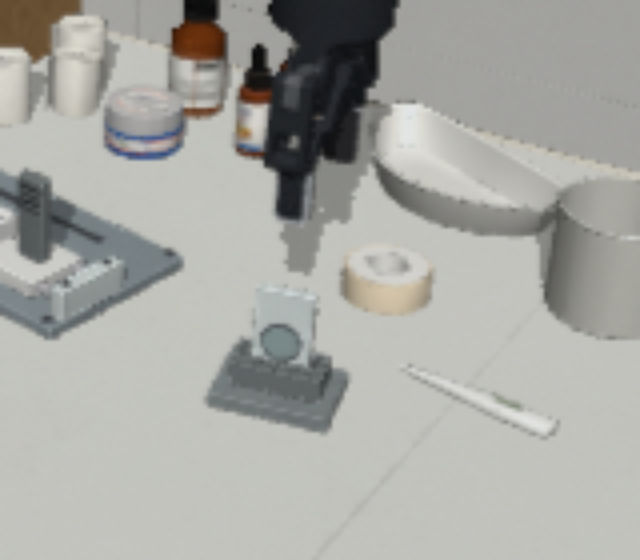

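The filter in the stand shows at crop (285,320), with the open fingers above and behind it at (290,190). Now shift over it and descend.

Call:
{"api": "arm_command", "payload": {
  "steps": [
    [[0.2, 0.25, 0, 0, 0, -0.2, 1], [0.2, 0.25, 0, 0, 0, -0.2, 1], [0.2, 0.25, 0.2, 0, 0, -0.2, 1], [0.2, 0.25, 0.5, 0, 0, -0.15, 1], [0, 0, 0.8, 0, 0, 0, 1], [0, 0, 0.9, 0, 0, 0, 1], [0, 0, 0.9, 0, 0, 0, 1], [0, 0, 0.8, 0, 0, 0, 1], [0, 0, 0.6, 0, 0, 0, 1], [0, 0, 0, 0, 0, 0, 1]]
  ],
  "grip_force": 20
}}

```text
time_s: 3.2
eef_pos: [0.491, -0.3069, 0.0649]
tool_rot: [-3.139, -0.003, 1.803]
wrist_force: [0.0, 0.6, 0.6]
finger_gap: 0.0851
gripper_force: 0.0
```

```bash
python3 - <<'E'
from h import *
print(env.sense()['joints'])
plan([.4925,-.307,.067],103.5,1,1)
for n in('top','scene'):
    d=grab(n);np.savez(n+'2.npz',**d);save(d,n+'2.png')
a=cv2.imread('pics/scene2.png')[150:290,340:500];b=cv2.imread('pics/top2.png')[150:290,340:500]
cv2.imwrite('pics/c2.png',cv2.resize(np.hstack([a,b]),None,fx=2.5,fy=2.5))
E
```

```text
[-6.61748065e-01  6.66875259e-01  1.63320816e+00  2.10884987e-05
  8.45577543e-01 -8.94089185e-01]
[[[-0.02,0.06,-0.08,-0.02,-0.03,-0.03,1]]]
max 0.08
```

View pics/c2.png

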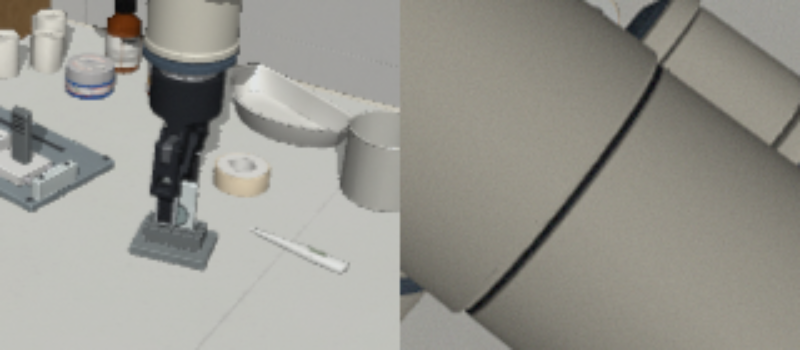

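The scene half shows the fingers straddling the filter at (180,205). The top view is blocked by the arm. Close gently and watch the force.

Call:
{"api": "arm_command", "payload": {
  "steps": [
    [[0, 0.05, -0.1, 0, 0, 0, 0.6], [0, 0, 0, 0, 0, 0, 0.3], [0, 0, 0, 0, 0, 0, 0.2], [0, 0, 0, 0, 0, 0, 0.15], [0, 0, 0, 0, 0, 0, 0.15], [0, 0, 0, 0, 0, 0, 0], [0, 0, 0, 0, 0, 0, 0], [0, 0, 0, 0, 0, 0, 0], [0, 0, 0, 0, 0, 0, 0], [0, 0, 0, 0, 0, 0, 0]]
  ],
  "grip_force": 20
}}

```text
time_s: 4.3
eef_pos: [0.4932, -0.308, 0.0701]
tool_rot: [3.141, 0.0, 1.802]
wrist_force: [-0.7, 0.5, 5.2]
finger_gap: 0.0077
gripper_force: 25.6
```

Call:
{"api": "arm_command", "payload": {
  "steps": [
    [[0, 0, -0.2, 0, 0, 0, 0], [0, 0, -0.5, 0, 0, 0, 0], [0, 0, -0.7, 0, 0, 0, 0], [0, 0, -0.8, 0, 0, 0, 0], [0, 0, -0.8, 0, 0, 0, 0], [0, 0, -0.8, 0, 0, 0, 0], [0, 0, -0.6, 0, 0, 0, 0], [0, 0, -0.3, 0, 0, 0, 0], [0, 0, 0, 0, 0, 0, 0], [0, 0, 0, 0, 0, 0, 0]]
  ],
  "grip_force": 30
}}

```text
time_s: 5.3
eef_pos: [0.493, -0.3077, 0.1872]
tool_rot: [-3.141, -0.0, 1.802]
wrist_force: [0.2, -0.4, 0.4]
finger_gap: 0.0077
gripper_force: 29.2
```

```bash
python3 - <<'E'
from h import *
plan([.5215,-.025,.185],80.4,18,0,q=.05)
E
```

```text
[[[0.6,0.2,0.0,0.0,0.0,0.2,0],[0.6,0.2,0.0,0.0,0.0,0.2,0],[0.6,0.2,0.0,0.0,0.0,0.2,0],[0.6,0.15,0.0,0.0,0.0,0.2,0],[0.6,0.15,0.0,0.0,0.0,0.2,0],[0.6,0.15,0.0,0.0,0.0,0.2,0],[0.6,0.15,0.0,0.0,0.0,0.2,0],[0.65,0.1,0.0,0.0,0.0,0.2,0],[0.65,0.1,0.0,0.0,0.0,0.2,0],[0.6,0.1,0.0,0.0,0.0,0.2,0]]]
[[[0.65,0.05,0.0,0.0,0.0,0.25,0],[0.65,0.05,0.0,0.0,0.0,0.2,0],[0.65,0.05,0.0,0.0,0.0,0.25,0],[0.6,0.05,0.0,0.0,0.0,0.2,0],[0.65,0.0,0.0,0.0,0.0,0.25,0],[0.6,0.0,0.05,0.0,0.0,0.2,0],[0.65,0.0,0.0,0.0,0.0,0.25,0],[0.6,0.0,0.05,0.0,0.0,0.2,0]]]
max 0.65
```

Call:
{"api": "arm_command", "payload": {
  "steps": [
    [[0.4, 0.2, 0, 0, 0, 0.2, 0], [0.6, 0.2, 0, 0, 0, 0.2, 0], [0.6, 0.2, 0, 0, 0, 0.2, 0], [0.6, 0.15, 0, 0, 0, 0.2, 0], [0.6, 0.15, 0, 0, 0, 0.2, 0], [0.6, 0.15, 0, 0, 0, 0.2, 0], [0.6, 0.15, 0, 0, 0, 0.2, 0], [0.65, 0.1, 0, 0, 0, 0.2, 0], [0.65, 0.1, 0, 0, 0, 0.2, 0], [0.6, 0.1, 0, 0, 0, 0.2, 0]]
  ]
}}

```text
time_s: 6.3
eef_pos: [0.5102, -0.1553, 0.1865]
tool_rot: [-3.14, -0.001, 1.592]
wrist_force: [0.1, -0.1, -0.3]
finger_gap: 0.0076
gripper_force: 29.2
```

Call:
{"api": "arm_command", "payload": {
  "steps": [
    [[0.65, 0.05, 0, 0, 0, 0.25, 0], [0.65, 0.05, 0, 0, 0, 0.2, 0], [0.65, 0.05, 0, 0, 0, 0.25, 0], [0.65, 0.05, 0, 0, 0, 0.2, 0], [0.65, 0, 0, 0, 0, 0.25, 0], [0.6, 0, 0, 0, 0, 0.2, 0], [0.6, 0, 0, 0, 0, 0.25, 0], [0.5, 0, 0, 0, 0, 0.2, 0], [0.3, 0, 0, 0, 0, 0, 0], [0, 0, 0, 0, 0, 0, 0]]
  ]
}}

```text
time_s: 7.3
eef_pos: [0.5238, -0.0249, 0.1869]
tool_rot: [-3.141, -0.0, 1.406]
wrist_force: [-0.0, -0.5, -0.7]
finger_gap: 0.0078
gripper_force: 29.2
```

```bash
python3 - <<'E'
from h import *
plan([.5215,-.025,.185],80.4,1,0)
for n in('top','scene'):
    d=grab(n);np.savez(n+'3.npz',**d);save(d,n+'3.png')
a=cv2.imread('pics/scene3.png')[130:250,260:420];b=cv2.imread('pics/top3.png')[130:250,220:380]
cv2.imwrite('pics/c3.png',cv2.resize(np.hstack([a,b]),None,fx=2.5,fy=2.5))
E
```

```text
[[[-0.02,-0.09,0.08,-0.01,0.0,0.03,0]]]
max 0.09
```

View pics/c3.png

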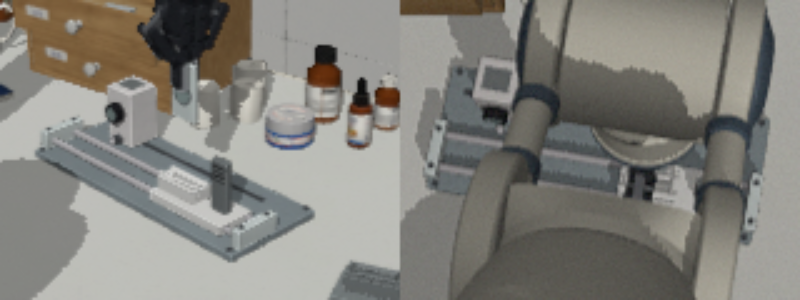

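The scene half shows the filter held upright at about (190,90) above and behind the carriage block at (180,185). The top view is mostly blocked. I'll compare filter and tab faces in the bed frame using the scene depth.

```bash
cat > m2.py <<'E'
from h import *
import sys
a=np.radians(-9.6);B=np.array([[np.cos(a),np.sin(a)],[-np.sin(a),np.cos(a)]])
def bed(w): return np.c_[(w[:,:2]-[.5215,-.025])@B.T*1000,w[:,2]*1000]   # mm
def rng(w): return np.percentile(w,[2,10,50,90,98],axis=0).T.round(1).tolist(),len(w)
if __name__=='__main__':
    s=env.sense();print('tcp',bed(np.array([s['eef_pos']])).round(1))
    for k in (0,3):
      for n in ('scene','top'):
        d=np.load(f'{n}{k}.npz');w=bed(cloud(d).reshape(-1,3));px=d['pixels'].reshape(-1,3).astype(int)
        def sel(x0,x1,y0,y1,z0,z1): return w[(w[:,0]>x0)&(w[:,0]<x1)&(w[:,1]>y0)&(w[:,1]<y1)&(w[:,2]>z0)&(w[:,2]<z1)]
        print(n,k,'tab',rng(sel(-30,30,-95,-40,50,90)),'\n  tabtop',rng(sel(-30,30,-95,-40,94,102)),'\n blocktop',rng(sel(-40,40,-40,45,45,55)),'\n head',rng(sel(40,130,100,260,94,99)))
        if k==3: print(' filter',rng(sel(-30,30,-45,45,125,160)))
E
python3 m2.py
```

```text
tcp [[  2.5  -0.4 187.2]]
scene 0 tab ([[-9.1, -8.2, -5.6, 0.7, 3.5], [-80.7, -79.4, -73.5, -59.7, -56.0], [50.5, 53.4, 69.6, 86.8, 88.2]], 96) 
  tabtop ([[-7.4, -7.2, -3.3, 2.9, 5.0], [-80.5, -78.7, -69.3, -58.7, -55.6], [95.3, 96.6, 98.2, 100.6, 101.0]], 24) 
 blocktop ([[-19.1, -17.0, -7.0, 7.3, 10.6], [-34.6, -30.6, -4.7, 22.8, 28.1], [45.8, 46.3, 49.5, 52.2, 53.7]], 110) 
 head ([[47.3, 51.4, 71.8, 91.8, 94.9], [153.9, 158.5, 177.6, 195.5, 199.2], [94.3, 94.7, 96.4, 98.2, 98.7]], 81)
top 0 tab ([[-4.6, -4.5, -4.1, -3.1, -2.2], [-75.0, -73.0, -62.0, -52.5, -51.3], [53.8, 56.4, 75.2, 85.5, 88.2]], 23) 
  tabtop ([[-3.5, -2.2, 2.2, 6.2, 7.3], [-74.1, -72.2, -63.3, -52.9, -51.2], [94.1, 94.7, 97.4, 100.1, 100.8]], 38) 
 blocktop ([[-13.8, -11.3, 2.4, 14.9, 17.8], [-27.9, -24.3, 3.9, 29.3, 33.4], [45.1, 45.8, 48.0, 51.4, 53.1]], 172) 
 head ([[53.8, 58.6, 77.9, 95.9, 99.7], [160.9, 165.0, 182.6, 201.8, 205.0], [94.1, 94.4, 95.8, 97.8, 98.5]], 210)
scene 3 tab ([[-9.0, -7.9, -4.9, 1.3, 3.0], [-80.1, -78.9, -71.6, -60.1, -56.1], [50.7, 53.6, 70.3, 85.7, 88.9]], 93) 
  tabtop ([[-7.8, 
[... 327 characters left out ...]
 73)
 filter ([[-4.2, -3.4, -1.1, 2.2, 8.5], [-22.3, -20.3, -5.7, 12.7, 17.0], [132.0, 133.8, 145.0, 156.2, 158.7]], 93)
top 3 tab ([[-3.7, -3.7, -3.7, -3.7, -3.7], [-51.0, -51.0, -51.0, -51.0, -51.0], [85.6, 85.6, 85.6, 85.6, 85.6]], 1) 
  tabtop ([[-2.3, -1.0, 1.6, 5.5, 5.7], [-55.1, -54.9, -52.3, -50.3, -50.0], [94.2, 94.7, 96.8, 99.2, 99.2]], 8) 
 blocktop ([[-14.3, -11.9, 0.6, 13.9, 16.3], [-28.9, -26.3, -14.6, 31.1, 33.4], [45.1, 46.0, 48.6, 51.6, 52.9]], 100) 
 head ([[53.0, 56.4, 75.0, 93.1, 99.5], [162.0, 166.9, 183.9, 200.9, 205.6], [94.1, 94.5, 95.8, 97.7, 98.4]], 206)
 filter ([[0.4, 0.5, 1.2, 1.9, 2.1], [-16.7, -16.6, -14.2, -10.4, -9.3], [131.0, 133.4, 139.2, 149.5, 154.4]], 6)
```

```bash
python3 - <<'E'
from m2 import *
for k in (0,3):
    d=np.load(f'scene{k}.npz');w=bed(cloud(d).reshape(-1,3))
    def sel(x0,x1,y0,y1,z0,z1): return w[(w[:,0]>x0)&(w[:,0]<x1)&(w[:,1]>y0)&(w[:,1]<y1)&(w[:,2]>z0)&(w[:,2]<z1)]
    for nm,q in [('tab',sel(-20,20,-77,-61,52,92)),('filt',sel(-20,8,-13,13,126,160)),('fold',None)]:
        if q is None or len(q)<5: continue
        A=np.c_[q[:,1]-q[:,1].mean(),q[:,2]-q[:,2].mean(),np.ones(len(q))];c=np.linalg.lstsq(A,q[:,0],rcond=None)[0]
        print(k,nm,len(q),'med',np.median(q[:,0]).round(2),'fit',c.round(3),'resid',np.std(q[:,0]-A@c).round(2))
E
```

```text
0 tab 49 med -6.11 fit [-0.169 -0.026 -5.558] resid 2.9
3 tab 45 med -6.28 fit [-0.079 -0.009 -5.694] resid 2.15
3 filt 52 med -1.27 fit [-0.034 -0.014 -1.32 ] resid 1.65
```

Call:
{"api": "arm_command", "payload": {
  "steps": [
    [[0, -0.06, 0, 0, 0, 0.03, 0], [0, -0.05, 0.3, 0, 0, 0, 0], [0, 0, 0.5, 0, 0, 0, 0], [0, 0, 0.6, 0, 0, 0, 0], [0, 0, 0.6, 0, 0, 0, 0], [0, 0, 0.5, 0, 0, 0, 0], [0, 0, 0.3, 0, 0, 0, 0], [0, 0, 0.1, 0, 0, 0, 0], [0, 0, 0, 0, 0, 0, 0], [0, 0, 0, 0, 0, 0, 0]]
  ]
}}

```text
time_s: 8.4
eef_pos: [0.5216, -0.0252, 0.1154]
tool_rot: [3.141, -0.0, 1.401]
wrist_force: [-0.1, 0.3, -0.4]
finger_gap: 0.0077
gripper_force: 29.2
```

Call:
{"api": "arm_command", "payload": {
  "steps": [
    [[0, 0, 0.05, 0, 0, 0, 0], [0, 0, 0.08, 0, 0, 0, 0], [0, 0, 0.08, 0, 0, 0, 0], [0, 0, 0.08, 0, 0, 0, 0], [0, 0, 0.08, 0, 0, 0, 0], [0, 0, 0.08, 0, 0, 0, 0], [0, 0, 0.08, 0, 0, 0, 0], [0, 0, 0.07, 0, 0, 0, 0], [0, 0, 0, 0, 0, 0, 0], [0, 0, 0, 0, 0, 0, 0]]
  ]
}}

```text
time_s: 9.4
eef_pos: [0.5213, -0.0251, 0.0999]
tool_rot: [-3.141, 0.0, 1.401]
wrist_force: [0.3, -0.3, -1.0]
finger_gap: 0.0071
gripper_force: 29.2
```

```bash
python3 - <<'E'
from m2 import *
s=env.sense();print(bed(np.array([s['eef_pos']])).round(2),B@np.array(s['wrist_force'])[:2],s['wrist_force'][2],np.degrees(s['tool_rot']))
d=grab('scene');save(d,'scene4.png');np.savez('scene4.npz',**d)
a=cv2.imread('pics/scene4.png')[140:240,270:400];cv2.imwrite('pics/c4.png',cv2.resize(a,None,fx=5,fy=5,interpolation=cv2.INTER_CUBIC))
E
```

```text
[[-0.16 -0.16 99.94]] [ 0.29614709 -0.21240385] -0.998196039783869 [-1.79992980e+02  3.61653030e-04  8.02936376e+01]
```

View pics/c4.png

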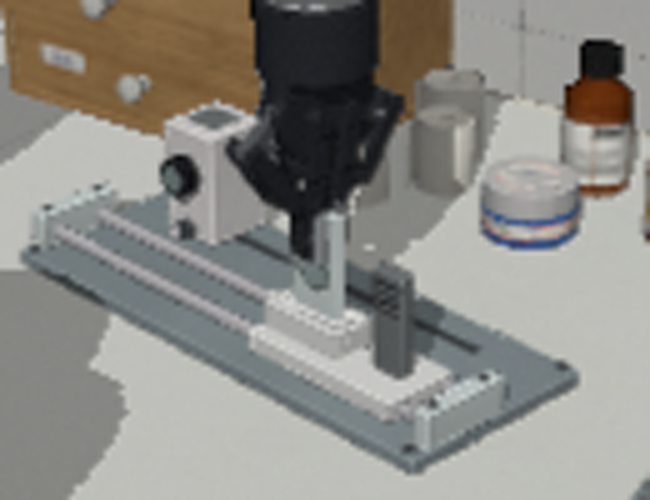

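The filter has entered the block at (320,315) with almost no contact force. Continue down until it bottoms out.

Call:
{"api": "arm_command", "payload": {
  "steps": [
    [[0, 0, 0.08, 0, 0, 0, 0], [0, 0, 0.08, 0, 0, 0, 0], [0, 0, 0.08, 0, 0, 0, 0], [0, 0, 0.08, 0, 0, 0, 0], [0, 0, 0.08, 0, 0, 0, 0], [0, 0, 0.06, 0, 0, 0, 0], [0, 0, 0.04, 0, 0, 0, 0], [0, 0, 0.04, 0, 0, 0, 0], [0, 0, 0, 0, 0, 0, 0], [0, 0, 0, 0, 0, 0, 0]]
  ]
}}

```text
time_s: 10.45
eef_pos: [0.5214, -0.0251, 0.0865]
tool_rot: [3.142, -0.0, 1.401]
wrist_force: [0.2, -0.3, -0.0]
finger_gap: 0.0075
gripper_force: 29.2
```

Call:
{"api": "arm_command", "payload": {
  "steps": [
    [[0, 0, 0.02, 0, 0, 0, 0], [0, 0, 0.02, 0, 0, 0, 0], [0, 0, 0.02, 0, 0, 0, 0], [0, 0, 0.02, 0, 0, 0, 0], [0, 0, 0.02, 0, 0, 0, 0], [0, 0, 0.02, 0, 0, 0, 0], [0, 0, 0, 0, 0, 0, 0], [0, 0, 0, 0, 0, 0, 0], [0, 0, 0, 0, 0, 0, 0], [0, 0, 0, 0, 0, 0, 0]]
  ]
}}

```text
time_s: 11.45
eef_pos: [0.5219, -0.0252, 0.0856]
tool_rot: [3.139, 0.0, 1.401]
wrist_force: [-9.6, 0.7, 49.3]
finger_gap: 0.0075
gripper_force: 36.6
```

It bottomed out at 49 N. Relax the push, open and rise.

Call:
{"api": "arm_command", "payload": {
  "steps": [
    [[0, 0, -0.06, 0, 0, 0, 0], [0, 0, -0.06, 0, 0, 0, 0], [0, 0, 0, 0, 0, 0, 0], [0, 0, 0, 0, 0, 0, 0.5], [0, 0, 0, 0, 0, 0, 0.5], [0, 0, 0, 0, 0, 0, 0.5], [0, 0, 0, 0, 0, 0, 0.5], [0, 0, 0, 0, 0, 0, 0.5], [0, 0, 0, 0, 0, 0, 0.5], [0, 0, 0, 0, 0, 0, 0.5]]
  ]
}}

```text
time_s: 12.45
eef_pos: [0.5214, -0.0251, 0.0865]
tool_rot: [-3.142, -0.0, 1.401]
wrist_force: [-0.1, -0.0, -0.2]
finger_gap: 0.0426
gripper_force: 0.0
```

Call:
{"api": "arm_command", "payload": {
  "steps": [
    [[0, 0, -0.3, 0, 0, 0, 0.5], [0, 0, -0.6, 0, 0, 0, 0.5], [0, 0, -0.8, 0, 0, 0, 0.5], [0, 0, -0.8, 0, 0, 0, 0.5], [0, 0, -0.6, 0, 0, 0, 0.5], [0, 0, -0.4, 0, 0, 0, 0.5], [-0.7, 0, 0, 0, 0, 0, 0.5], [-0.9, 0, 0, 0, 0, 0, 0.5], [-0.7, 0, 0, 0, 0, 0, 0.5], [-0.3, 0, 0, 0, 0, 0, 0.5]]
  ]
}}

```text
time_s: 13.45
eef_pos: [0.5101, -0.0903, 0.1741]
tool_rot: [-3.141, 0.0, 1.4]
wrist_force: [-0.0, -0.8, 0.8]
finger_gap: 0.0426
gripper_force: 0.0
```

```bash
python3 - <<'E'
from m2 import *
s=env.sense();print(bed(np.array([s['eef_pos']])).round(2),np.degrees(s['tool_rot']),s['finger_gap'])
d=grab('scene');save(d,'scene5.png');np.savez('scene5.npz',**d)
w=bed(cloud(d).reshape(-1,3))
def sel(x0,x1,y0,y1,z0,z1): return w[(w[:,0]>x0)&(w[:,0]<x1)&(w[:,1]>y0)&(w[:,1]<y1)&(w[:,2]>z0)&(w[:,2]<z1)]
for nm,b in dict(filt=(-25,25,-30,30,58,115),ftop=(-25,25,-30,30,92,115),tab=(-25,25,-95,-45,55,90)).items(): print(nm,rng(sel(*b)))
a=cv2.imread('pics/scene5.png')[140:240,270:400];cv2.imwrite('pics/c5.png',cv2.resize(a,None,fx=5,fy=5,interpolation=cv2.INTER_CUBIC))
E
```

```text
[[ -0.35 -66.3  174.1 ]] [-1.79993246e+02  6.66373818e-03  8.02377165e+01] 0.0425948447598609
filt ([[-6.7, -5.2, -2.2, 1.3, 4.2], [-22.8, -19.7, -3.9, 13.1, 16.7], [59.5, 63.4, 83.4, 101.7, 103.6]], 145)
ftop ([[-5.3, -4.2, -1.6, 2.6, 6.2], [-21.7, -19.3, -2.1, 12.8, 15.5], [92.4, 93.4, 98.9, 103.1, 104.2]], 49)
tab ([[-8.8, -7.9, -5.4, 1.1, 5.3], [-80.3, -79.4, -71.9, -59.9, -55.5], [56.0, 57.5, 73.5, 86.5, 88.8]], 79)
```

View pics/c5.png

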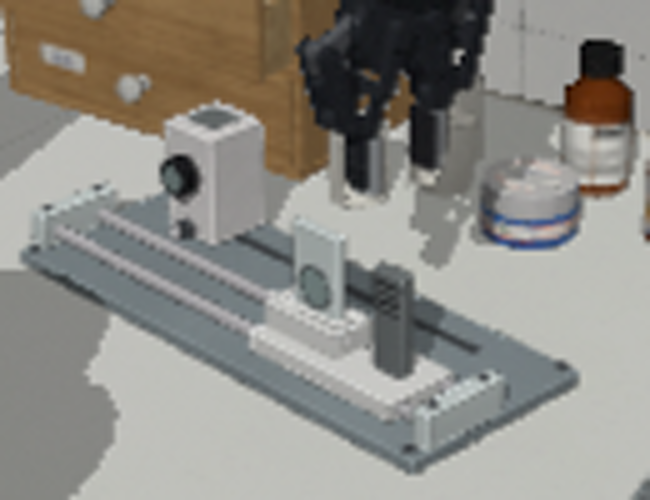

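The filter stands upright and home in the block at (320,270), top edge at about 102 mm. The gripper is open above the tab at (390,320). Descend and grip the tab.

Call:
{"api": "arm_command", "payload": {
  "steps": [
    [[0.03, 0, 0.3, 0, 0, 0, 0.5], [0, 0, 0.6, 0, 0, 0, 0.5], [0, 0, 0.7, 0, 0, 0, 0.5], [0, 0, 0.7, 0, 0, 0, 0.5], [0, 0, 0.7, 0, 0, 0, 0.5], [0, 0, 0.6, 0, 0, 0, 0.5], [0, 0, 0.4, 0, 0, 0, 0.5], [0, 0, 0.2, 0, 0, 0, 0.5], [0, 0, 0, 0, 0, 0, 0.5], [0, 0, 0, 0, 0, 0, 0.5]]
  ],
  "grip_force": 20
}}

```text
time_s: 14.5
eef_pos: [0.5108, -0.0883, 0.0693]
tool_rot: [3.141, 0.0, 1.402]
wrist_force: [-0.2, 0.2, 0.4]
finger_gap: 0.0427
gripper_force: 0.0
```

Call:
{"api": "arm_command", "payload": {
  "steps": [
    [[0, 0, 0, 0, 0, 0, 0.3], [0, 0, 0, 0, 0, 0, 0.2], [0, 0, 0, 0, 0, 0, 0.2], [0, 0, 0, 0, 0, 0, 0], [0, 0, 0, 0, 0, 0, 0], [0, 0, 0, 0, 0, 0, 0], [0, 0, 0, 0, 0, 0, 0], [0, 0, 0, 0, 0, 0, 0], [0, 0, 0, 0, 0, 0, 0], [0, 0, 0, 0, 0, 0, 0]]
  ]
}}

```text
time_s: 15.5
eef_pos: [0.5105, -0.0885, 0.0692]
tool_rot: [3.141, 0.0, 1.401]
wrist_force: [-2.4, -0.2, 5.6]
finger_gap: 0.0115
gripper_force: 25.7
```

```bash
python3 - <<'E'
from m2 import *
s=env.sense();print(bed(np.array([s['eef_pos']])).round(2),np.degrees(s['tool_rot']),B@np.array(s['wrist_force'])[:2],s['wrist_force'],s['finger_gap'])
d=np.load('top0.npz');w=cloud(d).reshape(-1,3)
# rail direction from front edge of the bed plate & read head / tab tops, top view
p=w[(w[:,2]>.009)&(w[:,2]<.015)&(w[:,0]>.45)&(w[:,0]<.7)&(w[:,1]>-.2)&(w[:,1]<.25)]
print(cv2.minAreaRect((p[:,:2]*1000).astype(np.float32)))
E
```

```text
[[ -0.28 -64.43  69.24]] [1.79990665e+02 3.24317278e-03 8.02980990e+01] [-2.32318035 -0.63931991] [-2.3972652  -0.24293303  5.55976477] 0.011476550462614402
((563.904296875, 34.56340026855469), (379.0919494628906, 150.30355834960938), 80.50519561767578)
```

Call:
{"api": "arm_command", "payload": {
  "steps": [
    [[0, 0, 0, 0, 0, 0, 0], [0, 0, 0, 0, 0, 0, 0], [0.1, 0, 0, 0, 0, 0, 0], [0.2, 0, 0, 0, 0, 0, 0], [0.3, 0, 0, 0, 0, 0, 0], [0.4, 0, 0, 0, 0, 0, 0], [0.5, 0, 0, 0, 0, 0, 0], [0.5, 0, 0, 0, 0, 0, 0], [0.5, 0, 0, 0, 0, 0, 0], [0.5, 0, 0, 0, 0, 0, 0]]
  ],
  "grip_force": 60
}}

```text
time_s: 16.5
eef_pos: [0.5231, -0.0142, 0.0693]
tool_rot: [3.142, 0.0, 1.401]
wrist_force: [-2.2, -1.7, 7.7]
finger_gap: 0.0111
gripper_force: 60.9
```

Call:
{"api": "arm_command", "payload": {
  "steps": [
    [[0.5, 0, 0, 0, 0, 0, 0], [0.5, 0, 0, 0, 0, 0, 0], [0.5, 0, 0, 0, 0, 0, 0], [0.5, 0, 0, 0, 0, 0, 0], [0.4, 0, 0, 0, 0, 0, 0], [0.3, 0, 0, 0, 0, 0, 0], [0.2, 0, 0, 0, 0, 0, 0], [0.1, 0, 0, 0, 0, 0, 0], [0, 0, 0, 0, 0, 0, 0], [0, 0, 0, 0, 0, 0, 0]]
  ]
}}

```text
time_s: 17.5
eef_pos: [0.5356, 0.0597, 0.0693]
tool_rot: [-3.141, -0.0, 1.402]
wrist_force: [-3.0, 3.3, 7.2]
finger_gap: 0.0109
gripper_force: 60.9
```

```bash
cat > st.py <<'E'
from m2 import *
s=env.sense();p=bed(np.array([s['eef_pos']]))[0];print('tcp bed',p.round(2),'travel',(p[1]+64.43).round(2),'F bed',(B@np.array(s['wrist_force'])[:2]).round(2),'yaw',np.degrees(s['tool_rot'][2]).round(2),s['finger_gap'])
E
cat > look.py <<'E'
from m2 import *
for n in('scene','top'):
    d=grab(n);np.savez('l.npz',**d);save(d,n+'_l.png');w=bed(cloud(d).reshape(-1,3))
    def sel(x0,x1,y0,y1,z0,z1): return w[(w[:,0]>x0)&(w[:,0]<x1)&(w[:,1]>y0)&(w[:,1]<y1)&(w[:,2]>z0)&(w[:,2]<z1)]
    print(n,'filter',rng(sel(-25,25,100,220,58,108)),'\n block',rng(sel(-40,20,90,230,45,55)),'\n head',rng(sel(45,130,100,260,94,99)))
E
python3 st.py; python3 look.py
```

```text
tcp bed [-0.23 85.83 69.27] travel 150.26 F bed [-3.47  2.78] yaw 80.31 0.010889442260469487Traceback (most recent call last):
  File "look.py", line 5, in <module>
    print(n,'filter',rng(sel(-25,25,100,220,58,108)),'\n block',rng(sel(-40,20,90,230,45,55)),'\n head',rng(sel(45,130,100,260,94,99)))
                                                                                                        ~~~^^^^^^^^^^^^^^^^^^^^^^^^^^^
  File "m2.py", line 5, in rng
    def rng(w): return np.percentile(w,[2,10,50,90,98],axis=0).T.round(1).tolist(),len(w)
                       ~~~~~~~~~~~~~^^^^^^^^^^^^^^^^^^^^^^^^^^
    return _quantile_unchecked(
        a, q, axis, out, overwrite_input, method, keepdims, weights)
    return _ureduce(a,
                    func=_quantile_ureduce_func,
    ...<5 lines>...
                    overwrite_input=overwrite_input,
                    method=method)
    r = func(a, **kwargs)
    result = _quantile(arr,
                       quantiles=q,
    ...<2 lines>...
                       out=out,
                       weights=wgt)
    slices_having_nans = np.isnan(arr[-1, ...])
                                  ~~~^^^^^^^^^
IndexError: index -1 is out of bounds for axis 0 with size 0
```

Call:
{"api": "arm_command", "payload": {
  "steps": [
    [[0.1, 0, 0, 0, 0, 0, 0], [0.1, 0, 0, 0, 0, 0, 0], [0.1, 0, 0, 0, 0, 0, 0], [0.1, 0, 0, 0, 0, 0, 0], [0.04, 0, 0, 0, 0, 0, 0], [0.04, 0, 0, 0, 0, 0, 0], [0, 0, 0, 0, 0, 0, 0], [0, 0, 0, 0, 0, 0, 0], [0, 0, 0, 0, 0, 0, 0], [0, 0, 0, 0, 0, 0, 0]]
  ]
}}

```text
time_s: 18.55
eef_pos: [0.5376, 0.0714, 0.0693]
tool_rot: [-3.141, -0.0, 1.401]
wrist_force: [-3.5, 1.4, 8.7]
finger_gap: 0.0114
gripper_force: 61.0
```

```bash
python3 st.py
```

```text
tcp bed [-0.22 97.69 69.28] travel 162.12 F bed [-3.71  0.84] yaw 80.3 0.011389850747120378
```

Call:
{"api": "arm_command", "payload": {
  "steps": [
    [[0.04, 0, 0, 0, 0, 0, 0], [0.04, 0, 0, 0, 0, 0, 0], [0.04, 0, 0, 0, 0, 0, 0], [0.04, 0, 0, 0, 0, 0, 0], [0, 0, 0, 0, 0, 0, 0], [0, 0, 0, 0, 0, 0, 0], [0, 0, 0, 0, 0, 0, 0], [0, 0, 0, 0, 0, 0, 0], [0, 0, 0, 0, 0, 0, 0], [0, 0, 0, 0, 0, 0, 0]]
  ]
}}

```text
time_s: 19.55
eef_pos: [0.5382, 0.0752, 0.0693]
tool_rot: [-3.141, -0.0, 1.401]
wrist_force: [-3.7, 1.7, 8.0]
finger_gap: 0.0114
gripper_force: 61.0
```

```bash
python3 st.py
```

```text
tcp bed [ -0.23 101.61  69.28] travel 166.04 F bed [-3.95  1.1 ] yaw 80.3 0.011441692237034612
```

Call:
{"api": "arm_command", "payload": {
  "steps": [
    [[0.04, 0, 0, 0, 0, 0, 0], [0.04, 0, 0, 0, 0, 0, 0], [0.04, 0, 0, 0, 0, 0, 0], [0.04, 0, 0, 0, 0, 0, 0], [0, 0, 0, 0, 0, 0, 0], [0, 0, 0, 0, 0, 0, 0], [0, 0, 0, 0, 0, 0, 0], [0, 0, 0, 0, 0, 0, 0], [0, 0, 0, 0, 0, 0, 0], [0, 0, 0, 0, 0, 0, 0]]
  ]
}}

```text
time_s: 20.55
eef_pos: [0.5388, 0.0788, 0.0693]
tool_rot: [-3.141, 0.0, 1.402]
wrist_force: [-4.3, -4.1, 9.5]
finger_gap: 0.0114
gripper_force: 61.1
```

```bash
python3 st.py
```

```text
tcp bed [ -0.26 105.22  69.29] travel 169.65 F bed [-3.51 -4.72] yaw 80.3 0.011425358938594914
```

Call:
{"api": "arm_command", "payload": {
  "steps": [
    [[0.04, 0, 0, 0, 0, 0, 0], [0.04, 0, 0, 0, 0, 0, 0], [0, 0, 0, 0, 0, 0, 0], [0, 0, 0, 0, 0, 0, 0], [0, 0, 0, 0, 0, 0, 0], [0, 0, 0, 0, 0, 0, 0], [0, 0, 0, 0, 0, 0, 0], [0, 0, 0, 0, 0, 0, 0], [0, 0, 0, 0, 0, 0, 0], [0, 0, 0, 0, 0, 0, 0]]
  ]
}}

```text
time_s: 21.55
eef_pos: [0.5391, 0.0807, 0.0693]
tool_rot: [-3.141, 0.001, 1.402]
wrist_force: [-4.8, -6.0, 9.6]
finger_gap: 0.0112
gripper_force: 61.1
```

```bash
python3 st.py
```

```text
tcp bed [ -0.25 107.12  69.32] travel 171.55 F bed [-3.77 -6.74] yaw 80.3 0.011244490573670388
```

Call:
{"api": "arm_command", "payload": {
  "steps": [
    [[0.04, 0, 0, 0, 0, 0, 0], [0.04, 0, 0, 0, 0, 0, 0], [0, 0, 0, 0, 0, 0, 0], [0, 0, 0, 0, 0, 0, 0], [0, 0, 0, 0, 0, 0, 0], [0, 0, 0, 0, 0, 0, 0], [0, 0, 0, 0, 0, 0, 0], [0, 0, 0, 0, 0, 0, 0], [0, 0, 0, 0, 0, 0, 0], [0, 0, 0, 0, 0, 0, 0]]
  ]
}}

```text
time_s: 22.55
eef_pos: [0.5394, 0.0827, 0.0693]
tool_rot: [-3.141, 0.0, 1.401]
wrist_force: [-4.1, -4.0, 10.1]
finger_gap: 0.0112
gripper_force: 61.1
```

```bash
python3 st.py
```

```text
tcp bed [ -0.27 109.21  69.29] travel 173.64 F bed [-3.4  -4.65] yaw 80.3 0.011227681018159723
```

Call:
{"api": "arm_command", "payload": {
  "steps": [
    [[0.04, 0, 0, 0, 0, 0, 0], [0.04, 0, 0, 0, 0, 0, 0], [0, 0, 0, 0, 0, 0, 0], [0, 0, 0, 0, 0, 0, 0], [0, 0, 0, 0, 0, 0, 0], [0, 0, 0, 0, 0, 0, 0], [0, 0, 0, 0, 0, 0, 0], [0, 0, 0, 0, 0, 0, 0], [0, 0, 0, 0, 0, 0, 0], [0, 0, 0, 0, 0, 0, 0]]
  ]
}}

```text
time_s: 23.55
eef_pos: [0.5398, 0.085, 0.0693]
tool_rot: [-3.141, 0.0, 1.402]
wrist_force: [-3.9, -0.3, 7.7]
finger_gap: 0.0114
gripper_force: 61.0
```

```bash
python3 st.py
```

```text
tcp bed [ -0.26 111.55  69.28] travel 175.98 F bed [-3.8  -0.96] yaw 80.3 0.011416333627956602
```

Call:
{"api": "arm_command", "payload": {
  "steps": [
    [[0.04, 0, 0, 0, 0, 0, 0], [0.04, 0, 0, 0, 0, 0, 0], [0, 0, 0, 0, 0, 0, 0], [0, 0, 0, 0, 0, 0, 0], [0, 0, 0, 0, 0, 0, 0], [0, 0, 0, 0, 0, 0, 0], [0, 0, 0, 0, 0, 0, 0], [0, 0, 0, 0, 0, 0, 0], [0, 0, 0, 0, 0, 0, 0], [0, 0, 0, 0, 0, 0, 0]]
  ]
}}

```text
time_s: 24.55
eef_pos: [0.5402, 0.0872, 0.0693]
tool_rot: [-3.141, -0.0, 1.401]
wrist_force: [-4.1, 1.4, 7.7]
finger_gap: 0.0113
gripper_force: 60.9
```

```bash
python3 st.py
```

```text
tcp bed [ -0.26 113.71  69.27] travel 178.14 F bed [-4.23  0.72] yaw 80.3 0.011281749742394022
```

Call:
{"api": "arm_command", "payload": {
  "steps": [
    [[0.04, 0, 0, 0, 0, 0, 0], [0.02, 0, 0, 0, 0, 0, 0], [0, 0, 0, 0, 0, 0, 0], [0, 0, 0, 0, 0, 0, 0], [0, 0, 0, 0, 0, 0, 0], [0, 0, 0, 0, 0, 0, 0], [0, 0, 0, 0, 0, 0, 0], [0, 0, 0, 0, 0, 0, 0], [0, 0, 0, 0, 0, 0, 0], [0, 0, 0, 0, 0, 0, 0]]
  ]
}}

```text
time_s: 25.55
eef_pos: [0.5405, 0.0886, 0.0693]
tool_rot: [-3.141, -0.0, 1.401]
wrist_force: [-3.9, 1.4, 7.5]
finger_gap: 0.0114
gripper_force: 61.0
```

```bash
python3 st.py
```

```text
tcp bed [ -0.23 115.14  69.27] travel 179.57 F bed [-4.05  0.7 ] yaw 80.3 0.011361553072070514
```

Call:
{"api": "arm_command", "payload": {
  "steps": [
    [[0.04, 0, 0, 0, 0, 0, 0], [0, 0, 0, 0, 0, 0, 0], [0, 0, 0, 0, 0, 0, 0], [0, 0, 0, 0, 0, 0, 0], [0, 0, 0, 0, 0, 0, 0], [0, 0, 0, 0, 0, 0, 0], [0, 0, 0, 0, 0, 0, 0], [0, 0, 0, 0, 0, 0, 0], [0, 0, 0, 0, 0, 0, 0], [0, 0, 0, 0, 0, 0, 0]]
  ]
}}

```text
time_s: 26.55
eef_pos: [0.5407, 0.0897, 0.0693]
tool_rot: [-3.141, -0.0, 1.401]
wrist_force: [-2.5, 3.0, 8.0]
finger_gap: 0.0111
gripper_force: 60.9
```

```bash
python3 st.py; python3 - <<'E'
from h import *
b=[]
for n,c in(('scene',(140,260,240,400)),('top',(120,240,180,340))):
    d=grab(n);save(d,n+'6.png');np.savez(n+'6.npz',**d);b.append(cv2.cvtColor(d['pixels'],cv2.COLOR_RGB2BGR)[c[0]:c[1],c[2]:c[3]])
cv2.imwrite('pics/c6.png',cv2.resize(np.hstack(b),None,fx=2.5,fy=2.5,interpolation=cv2.INTER_CUBIC))
E
```

```text
tcp bed [ -0.23 116.3   69.27] travel 180.73 F bed [-2.98  2.52] yaw 80.3 0.011138724194340501
```

View pics/c6.png

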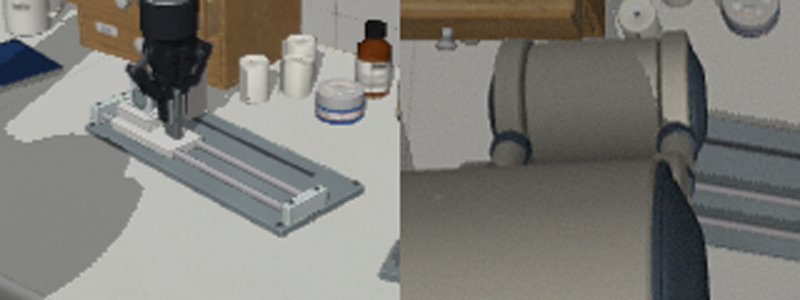

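The scene half shows the tab gripped at (178,125), with the block and filter in front of the head, partly hidden by the gripper. I'll check the travel using the deck and block in the same camera.

```bash
python3 - <<'E'
from m2 import *
for k,o in ((0,0),(5,0),(6,180.7)):
    d=np.load(f'scene{k}.npz');w=bed(cloud(d).reshape(-1,3));w[:,1]-=o
    def sel(x0,x1,y0,y1,z0,z1): return w[(w[:,0]>x0)&(w[:,0]<x1)&(w[:,1]>y0)&(w[:,1]<y1)&(w[:,2]>z0)&(w[:,2]<z1)]
    # white front faces of deck (z 16-27) and block walls
    for nm,b in dict(deckfront=(-45,-22,-110,50,24,31),block=(-30,-8,-45,45,40,55),filtface=(-15,15,-30,30,58,108)).items():
        q=sel(*b); print(k,nm,rng(q)[0][1] if len(q)>5 else None,len(q))
E
```

```text
0 deckfront [-96.0, -86.7, -37.9, 19.6, 38.7] 80
0 block [-34.0, -29.3, -3.6, 22.5, 29.6] 74
0 filtface None 0
5 deckfront [-101.3, -83.9, -26.3, 26.6, 42.7] 82
5 block [-34.2, -31.3, -3.9, 22.8, 29.7] 78
5 filtface [-22.8, -19.7, -3.9, 13.1, 16.7] 145
6 deckfront [-102.8, -90.0, -45.4, 17.5, 32.5] 67
6 block [-33.0, -30.1, -5.3, 22.7, 30.0] 61
6 filtface [-21.5, -19.0, 2.0, 16.2, 17.6] 51
```

Call:
{"api": "arm_command", "payload": {
  "steps": [
    [[0.04, 0, 0, 0, 0, 0, 0], [0.02, 0, 0, 0, 0, 0, 0], [0, 0, 0, 0, 0, 0, 0], [0, 0, 0, 0, 0, 0, 0], [0, 0, 0, 0, 0, 0, 0], [0, 0, 0, 0, 0, 0, 0], [0, 0, 0, 0, 0, 0, 0], [0, 0, 0, 0, 0, 0, 0], [0, 0, 0, 0, 0, 0, 0], [0, 0, 0, 0, 0, 0, 0]]
  ]
}}

```text
time_s: 27.65
eef_pos: [0.5408, 0.0907, 0.0693]
tool_rot: [-3.141, 0.0, 1.402]
wrist_force: [-3.5, -4.1, 8.4]
finger_gap: 0.0114
gripper_force: 61.2
```

```bash
python3 st.py
```

```text
tcp bed [ -0.25 117.31  69.29] travel 181.74 F bed [-2.79 -4.59] yaw 80.3 0.011396912625321002
```

The force reversed from +2.5 N at 180.7 mm to -4.6 N at 181.7 mm, so the notch is bracketed near 181 mm. Back off about 1 mm.

Call:
{"api": "arm_command", "payload": {
  "steps": [
    [[-0.02, 0, 0, 0, 0, 0, 0], [-0.02, 0, 0, 0, 0, 0, 0], [-0.01, 0, 0, 0, 0, 0, 0], [0, 0, 0, 0, 0, 0, 0], [0, 0, 0, 0, 0, 0, 0], [0, 0, 0, 0, 0, 0, 0], [0, 0, 0, 0, 0, 0, 0], [0, 0, 0, 0, 0, 0, 0], [0, 0, 0, 0, 0, 0, 0], [0, 0, 0, 0, 0, 0, 0]]
  ]
}}

```text
time_s: 28.65
eef_pos: [0.5408, 0.0901, 0.0693]
tool_rot: [-3.141, -0.001, 1.401]
wrist_force: [-2.9, 5.6, 6.7]
finger_gap: 0.011
gripper_force: 60.8
```

```bash
python3 st.py
```

```text
tcp bed [ -0.22 116.73  69.26] travel 181.16 F bed [-3.8   4.99] yaw 80.29 0.010994360409458729
```

```bash
python3 -c "
from h import *
print(env.hand_in())"
```

```text
the job is handed in; nothing more can be done
None
```

I seated the check filter in the carriage slot and let go, slid the carriage by its tab into the ball detent (within about 1 mm of the notch centre by the force readings), and handed in at about 29 s still gripping the tab; no verdict was returned.

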